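# Make up two pet grooming kits

### The arm

A 6-joint arm with a two-finger parallel gripper is mounted at the origin on the work surface. World frame = base frame: x ahead of the robot, y to its left, z up, the work surface at z = 0. Lengths are in m, angles in rad, forces in N, time in s.
With the tool pointing down it reaches from about 0.35 to 0.725 m from the base axis. Payload 6 kg.
Tool frame: the origin (TCP) lies where the fingers leave the gripper's body, on its centre line; the fingertips stand ahead of it and the grasp point (between the pads) lies 54 mm ahead of it (ctrl.tip_extent is the z of the fingertips in the tool frame, in m); z points along the fingers, x is the direction in which the jaws open and shut, and the axes are right-handed (so a half turn about z gives the same grasp; the last joint's range is limited). The gripper opens to 85 mm and grips with 20 to 120 N. Pads are 22 mm wide; open, the fingers measure 114 mm over their backs; the gripper's body (76 mm by 85 mm) begins 54 mm behind the grasp point. The pads swing forward as they close: fully open they stand 13 mm farther back than shut.
Start: joints at [-0.877, 0.04, 0.085, 0, -1.615, -0.334], TCP at [0.211, -0.562, 0.304] pointing down, gripper open.
Joint ranges: [-2.56, 2.56], [-1.29, 2.01], [-1.08, 1.49], [-3.29, 1.98], [-2.81, -0.18], [-2.99, 2.99]. Speed limits (rad/s): [2.57, 2.57, 3.01, 3.14, 3.14, 3.14].

### API

Orientations are given as a unit quaternion [x, y, z, w].
In Python, from rig import status, cams, ctrl, models gives the robot as it stands. The module is installed in compiled form; this text tells all that it offers.
- The arm moves only by the tool servo_tool, never from a script. Its argument "rows" is a list of rows, each a list of 2 entries, a list of its own where there are three numbers: the shift along the tool's x, y, z in cm, then the turn about the tool's z in rad. In form: [[[dx, dy, dz], twist], ...]. A call has 1 to 20 rows; each row shifts and turns the commanded pose from where the row before left it, along the tool's axes as they then stand; what a row does not reach is not made up. A row lasts 1/8 s, in which the tool goes at most 62.5 mm and 10.7 degrees, less where a joint would pass 70% of its speed; a pose out of reach is approached as far as the arm can. A call is refused whole if a number of a shift passes 6.25 or a number of a turn 0.188, either way. A call with a gripper value outside its range is refused whole. "grip" is the gripper's target within -1 to 1 (fully open at 1, half-way at 0, shut at -1), set as the call begins (left out, the last holds). The fingers move at their own pace and stop on an object; the grip force is fixed at half the most. Time passes only in rows, so rows that do not move let the fingers close. It gives the time, the measured TCP pose, the force and the opening at its end, in the units of the state.
- status.get_obs(): the state, without advancing time (a new reading comes with each control period).
- cams.get_image(name): name is "scene" or "top" or "wrist"; returns the picture (384x512x3 uint8, blue, green, red); there is no depth.
- cams.camera_params(name): a dict with "fx", "fy", "cx", "cy" (pixels), "world_to_cam" (4x4, takes a point from world to camera coordinates). Camera axes: x right, y up, looking along -z (the intrinsics and any distortion apply to the point x, -y, -z); pixel columns grow to the right and rows downward; lengths in m; the calibration is good to about 2 mm. The wrist camera is an equidistant fisheye: a pixel r from the principal point sees the ray r / f radians off the axis. A picture is of the moment at which its call begins: read the wrist's pose just before it. camera_params takes no time and is no camera call; for the wrist camera it gives the pose at the moment of the call.
- ctrl.sign_off(): hands the job in, once; it reports no verdict.
Trained networks look in the newest picture that a camera, given by its name, has taken for a name from the list of things; names that differ only in an ending like _2 or _b are one class to them, and where a whole thing is asked for, a point or a joint stands for the part that bears it (a point fixed in the world has none). Each returns a list of dicts, best first, with "score" (0 to 1); they miss things now and then, are a little off and sometimes report something else, mostly with a low value. They report only what shows in the picture. A call takes as long as a camera call.
- models.regions_of(query, camera): "region" (384x512 bool, what is visible of it) and "centre" ([column, row] in pixels, amid what is visible of it).
- models.mark_of(query, camera): "centre" ([column, row] in pixels: a listed point, or the origin of a listed thing).
The state is a dict: "time_s": time; "qpos": joint angles; "joint_velocities": joint speeds; "joint_efforts": joint torques, N m; "tool_pos": TCP position; "eef_rot": TCP orientation; "ft_force": force on the tool from outside, world axes, zero at the start; "moment": the same for the moment, N m; "grip_width": opening from 0.0 (shut) to 1.0 (fully open).
Only numpy, scipy, OpenCV 4.12 (cv2) and the standard library are available. Lean on these libraries where they do the work, as an engineer would, in place of code of your own. Each camera call takes 0.05 s, during which the arm holds its last target. There are 200 camera calls.

### The job

Make up the two grooming kits, one thing to a bay: lay the slicker brush and the longer comb in the two bays of the two-bay tray, and in the three-bay tray lay the shorter comb in the long bay and put the treat jar and the finger brush in the two small bays. Everything must sit flat on the floor of its bay, the finger brush lying down and the glass jar kept upright all the while. Leave the nail clippers where they are.

Things in the scene. Friction and masses are not known exactly. Their poses are not given: they have to be found in the camera images.
- coat_tray: Shallow two-bay tray, 200 long (x) by 192 wide (y) mm, fixed, grey floor, white rims. Origin: centre of its underside, on the bench; z up. Floor 4 mm thick; rims and dividers 4 thick, 14 tall from the bench. One divider along x at y = 0 makes two long bays, each 192 x 90 mm clear, centred at y = +47 and y = -47 mm.
- puppy_tray: Shallow three-bay tray, 160 long (x) by 192 wide (y) mm, fixed, grey floor, white rims. Origin: centre of its underside, on the bench; z up. Floor 4 mm thick; rims and dividers 4 thick, 14 tall from the bench. Divider along x at y = 0; on its -y side one long bay, 152 x 90 clear, centre (0, -47); on its +y side two small bays, each 74 x 90 clear, centres (+39, +47) and (-39, +47).
- slicker_brush_center (a point): Black slicker brush, 170 long, lying pins down, 90 g. Point: middle of its length, half-way up (11 mm above its underside); x along the handle towards the head, z up. Handle from x = -85 to +30, 24 wide (y), 22 tall; head from x = +29 to +85, 58 wide, steel pins below, same total height.
- long_comb_center (a point): The longer of two purple plastic combs, 170 long, lying flat, 50 g. Point: middle of its length on the handle's centreline, half-way up (10 mm above its underside); x from handle towards teeth, z up. Handle from x = -85 to +20, 24 wide (y), 20 tall; toothed part from x = +20 to +85, from y = -19 to +16, up to 16 tall.
- short_comb_center (a point): The shorter of two purple plastic combs, 110 long, lying flat, 32 g. Point: middle of its length on the handle's centreline, half-way up (10 mm above its underside); x from handle towards teeth, z up. Handle from x = -55 to +20, 24 wide (y), 20 tall; toothed part from x = +20 to +55, from y = -19 to +16, up to 16 tall.
- finger_brush_center (a point): Pale silicone finger brush, a thimble 55 long (x), 26 wide (y), 26 tall, lying on its flat underside, with small soft-looking nubs 2 mm high on top, 25 g. Point: its centre, 13 mm above its underside; x along it towards the closed rounded tip, z up.
- treat_jar_center (a point): Small round glass treat jar, 52 mm across, 60 mm tall with its wooden lid (lid 49 across, top 13 mm), brown treats inside, standing, 130 g. Point: on its axis, half-way up (30 mm); z up.
- nail_clippers_center (a point): Loose pet nail clippers, about 72 x 31 x 12 mm, dark handles and a steel head, lying flat among the stock; not part of any kit. Point: its middle, 6 mm up.

How it is judged:
By the outcome, as a careful person would: the job done as asked, in the order asked, and still so for the second after the job is handed in, with the robot touching nothing.
It also fails if it takes over 109 s, if anything falls off the work surface, if the arm or the gripper's body presses on something with over 40 N, if the wrist force passes 120 N, or if a joint passes its speed limit or range.

## Working session

There is one attempt and no reset: what is moved stays moved. The work goes in short steps, Python scripts to look and compute and a tool call to move; the robot and the scene stay as the last step left them, time stands still between calls to the robot, and variables do not carry over. Pictures are saved under pics/ and viewed, about 12 in all and at most 16, crops included, and the job is handed in when it is done.

Besides the shell and the picture viewer there is one more tool, called after "Emit:" in YAML: its name, and indented under it one key for each argument. servo_tool: Moves the arm, as the interface text tells. Its arguments: {"type":"object","properties":{"rows":{"type":"array","items":{"type":"array"}},"grip":{"type":"number"}},"required":["rows"]}

```bash
ls; mkdir -p pics; cat > h.py <<'E'
import numpy as np, cv2
from rig import status,cams,ctrl,models
def proj(P,name):
    p=cams.camera_params(name);c=p['world_to_cam']@np.append(P,1);x,y,z=c[0],-c[1],-c[2]
    return np.array([p['fx']*x/z+p['cx'],p['fy']*y/z+p['cy']])
def ray(px,name,p=None):
    p=p or cams.camera_params(name)
    a=(px[0]-p['cx'])/p['fx'];b=(px[1]-p['cy'])/p['fy']
    if name=='wrist':
        r=np.hypot(a,b);s=np.sin(r)/r if r>1e-9 else 1;d=np.array([a*s,b*s,np.cos(r)])
    else: d=np.array([a,b,1.])
    W=np.linalg.inv(p['world_to_cam'])
    return W[:3,3],W[:3,:3]@np.array([d[0],-d[1],-d[2]])
def at(px,name,z,p=None):
    o,d=ray(px,name,p);return (o+d*(z-o[2])/d[2])[:2]
E
python3 - <<'E'
from h import *
print(status.get_obs(),ctrl.tip_extent)
for n in ('top','scene'):
    im=cams.get_image(n);cv2.imwrite(f'pics/{n}0.png',cv2.resize(im,(800,600)))
    p=cams.camera_params(n);print(n,p['fx'],np.linalg.inv(p['world_to_cam']).round(3).tolist())
    for q,z in dict(coat_tray=0,puppy_tray=0,slicker_brush_center=.011,long_comb_center=.01,short_comb_center=.01,finger_brush_center=.013,treat_jar_center=.03,nail_clippers_center=.006).items():
        for m in models.mark_of(q,n)[:3]: print(q,m['score'].__round__(2),np.round(m['centre'],1),at(m['centre'],n,z).round(4))
E
```

```text
pics
{'time_s': 0.0, 'qpos': array([-8.77304700e-01,  4.08446936e-02,  8.37748426e-02, -4.34908259e-04,
       -1.61550017e+00, -3.33647320e-01]), 'joint_velocities': array([-0.00077453, -0.00059347, -0.00097912,  0.00083726,  0.00111414,
        0.00158367]), 'joint_efforts': array([ 8.02780760e-04, -3.68214869e+01,  3.47423279e+01,  6.93219602e+00,
       -5.22984090e-03, -9.03818972e-06]), 'tool_pos': array([ 0.21125356, -0.56136435,  0.30284596]), 'eef_rot': array([ 5.69145462e-01,  8.22236346e-01,  4.47381264e-04, -7.95955013e-04]), 'ft_force': array([0.3321967 , 0.41649784, 0.28907495]), 'moment': array([ 0.00430931, -0.07186195, -0.0285238 ]), 'grip_width': 0.9985148452863656} 0.0726
top 365.5219910530727 [[0.006, 0.989, -0.146, 0.412], [-1.0, 0.003, -0.023, -0.006], [-0.023, 0.146, 0.989, 0.87], [0.0, 0.0, 0.0, 1.0]]
coat_tray 0.62 [391.2 202.9] [ 0.5231 -0.3077]
coat_tray 0.3 [311.2 165.6] [ 0.6137 -0.1194]
puppy_tray 0.86 [139.3 204. ] [0.5184 0.2959]
slicker_brush_center 0.58 [212. 167.] [0.6075 0.1203]
slicker_brush_center 0.23 [316.4 239.6] [ 0.4351 -0.1273]
long_comb_ce
[... 183 characters left out ...]
7.8] [0.4378 0.1343]
treat_jar_center 0.85 [266.6 240.4] [ 0.4322 -0.0114]
nail_clippers_center 0.56 [316.8 237.9] [ 0.4392 -0.129 ]
scene 472.4533558421887 [[0.163, -0.572, 0.804, 1.332], [0.987, 0.106, -0.125, -0.133], [-0.013, 0.813, 0.582, 0.634], [0.0, 0.0, 0.0, 1.0]]
coat_tray 0.83 [119.3 232. ] [ 0.5117 -0.3162]
puppy_tray 0.93 [400.8 197.1] [0.4978 0.3198]
slicker_brush_center 0.68 [328.2 234.6] [0.612  0.1132]
slicker_brush_center 0.29 [270.9 237.3] [ 0.5994 -0.0042]
long_comb_center 0.97 [216.1 247.5] [ 0.6099 -0.1175]
finger_brush_center 0.71 [316.  187.1] [0.4403 0.1319]
treat_jar_center 0.98 [256.8 183.3] [ 0.4244 -0.0061]
nail_clippers_center 0.7 [209.  199.7] [ 0.4359 -0.1197]
```

View pics/top0.png

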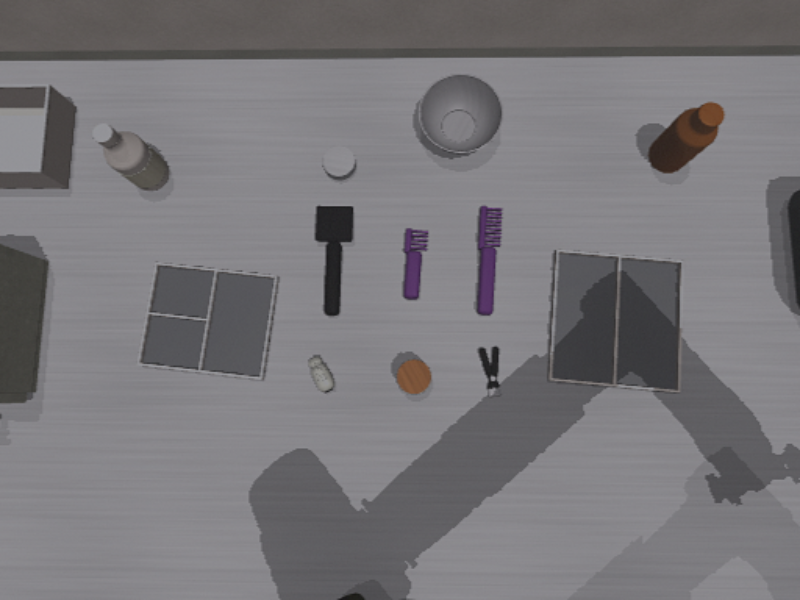

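View pics/scene0.png

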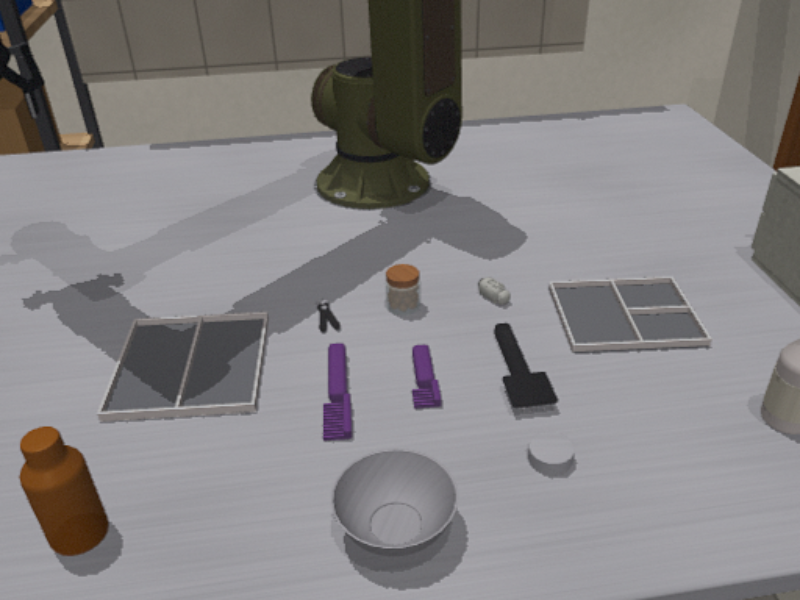

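```bash
python3 - <<'E'
from h import *
im=cams.get_image('top');vis=im.copy()
def wr(c,z): return np.array([at(p,'top',z) for p in c],np.float32)
for q,z in dict(coat_tray=.014,puppy_tray=.014,slicker_brush_center=.022,long_comb_center=.018,short_comb_center=.018,finger_brush_center=.013,treat_jar_center=.06,nail_clippers_center=.01).items():
    for m in models.regions_of(q,'top')[:2]:
        r=m['region'].astype(np.uint8);cs,_=cv2.findContours(r,0,2);c=max(cs,key=cv2.contourArea)
        w=wr(c[:,0],z);(cx,cy),(a,b),th=cv2.minAreaRect((w*1000).astype(np.float32))
        print(q,round(m['score'],2),'c',round(cx),round(cy),'size',round(a),round(b),'ang',round(th,1),r.sum())
        cv2.drawContours(vis,[c],-1,(0,255,0),1)
cv2.imwrite('pics/top1.png',cv2.resize(vis[120:270,60:460],(800,300),interpolation=2))
E
```

```text
coat_tray 0.73 c 518 -308 size 194 200 ang 84.9 7108
puppy_tray 0.91 c 516 306 size 199 163 ang 83.9 5490
slicker_brush_center 0.69 c 609 125 size 59 170 ang 83.2 1018
long_comb_center 0.67 c 608 -117 size 35 172 ang 84.1 892
short_comb_center 0.94 c 603 -9 size 34 110 ang 88.7 502
finger_brush_center 0.64 c 435 132 size 55 27 ang 27.9 246
treat_jar_center 0.91 c 430 -5 size 46 50 ang 45.2 408
treat_jar_center 0.29 c 592 -7 size 30 102 ang 87.8 498
nail_clippers_center 0.51 c 440 -120 size 72 26 ang 1.2 253
nail_clippers_center 0.51 c 519 -310 size 197 205 ang 84.5 7169
```

View pics/top1.png

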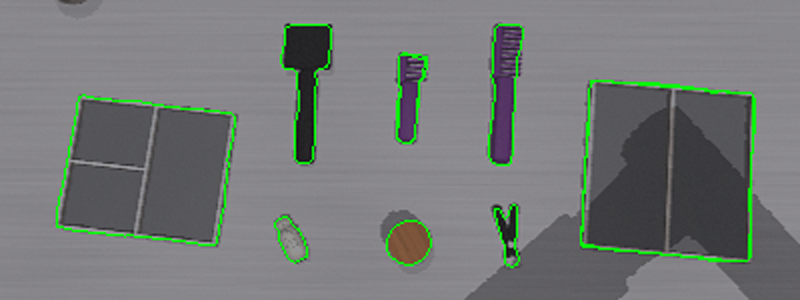

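```bash
cat > fit.py <<'E'
from h import *
from scipy.optimize import minimize
R=lambda x0,x1,y0,y1,z0,z1:np.array([[x,y,z] for x in(x0,x1) for y in(y0,y1) for z in(z0,z1)])/1000.
PARTS=dict(coat_tray=[R(-100,100,-96,96,0,14)],puppy_tray=[R(-80,80,-96,96,0,14)],
 slicker_brush_center=[R(-85,30,-12,12,4,22),R(29,85,-29,29,2,22)],
 long_comb_center=[R(-85,20,-12,12,0,20),R(20,85,-19,16,0,16)],
 short_comb_center=[R(-55,20,-12,12,0,20),R(20,55,-19,16,0,16)],
 finger_brush_center=[R(-27,27,-12,12,2,24)])
def sil(q,v,cam,S=4):
    p=cams.camera_params(cam);m=np.zeros((384*S,512*S),np.uint8);c,s=np.cos(v[2]),np.sin(v[2])
    for P in PARTS[q]:
        W=P@np.array([[c,s,0],[-s,c,0],[0,0,1]])+[v[0],v[1],v[3] if len(v)>3 else 0]
        uv=np.array([proj(w,cam) for w in W])
        cv2.fillConvexPoly(m,cv2.convexHull(((uv+.5)*S).round().astype(np.int32)),1)
    return m
def fit(q,region,cam,v0,S=4):
    r=cv2.resize(region.astype(np.uint8),None,fx=S,fy=S,interpolation=0)
    def f(u):
        m=sil(q,[u[0]/1e3,u[1]/1e3,np.radians(u[2])],cam,S);return -(m&r).sum()/(m|r).sum()
    o=minimize(f,[v0[0]*1e3,v0[1]*1e3,v0[2]],method='Nelder-Mead',options=dict(initial_simplex=np.array([v0[0]*1e3,v0[1]*1e3,v0[2]])+np.vstack([np.zeros(3),8*np.eye(3)]),xatol=.1,fatol=1e-4))
    return o.x.round(1),round(-o.fun,3)
E
python3 - <<'E'
from fit import *
G=dict(coat_tray=(.52,-.31,-5),puppy_tray=(.516,.3,-5),slicker_brush_center=(.607,.12,0),long_comb_center=(.608,-.116,-3),short_comb_center=(.605,-.008,-3),finger_brush_center=(.437,.133,28))
for cam in('top','scene'):
    cams.get_image(cam)
    for q,g in G.items():
        for m in models.regions_of(q,cam)[:1]: print(cam,q,round(m['score'],2),*fit(q,m['region'],cam,g))
E
```

```text
top coat_tray 0.98 [ 628.3 -554.5  190.2] -0.0
top puppy_tray 0.84 [580.   97.3 112.3] -0.0
top slicker_brush_center 0.83 [564.3 181.3  21.3] -0.0
top long_comb_center 0.66 [581.3 -78.7   2.3] -0.0
top short_comb_center 0.66 [628.1 -52.4  17.4] -0.0
top finger_brush_center 0.6 [453.8 171.1  -2.6] -0.0
scene coat_tray 0.61 [ 784. -430.  195.] -0.0
scene puppy_tray 0.85 [637.8  90.2  23.4] -0.0
scene slicker_brush_center 0.7 [564.3 181.3  21.3] -0.0
scene long_comb_center 0.93 [581.3 -78.7   2.3] -0.0
scene short_comb_center 0.71 [637.3 -85.   64.9] -0.0
scene finger_brush_center 0.47 [ 4.512e+02  1.766e+02 -4.000e-01] -0.0fit.py:19: RuntimeWarning: overflow encountered in scalar negative
  m=sil(q,[u[0]/1e3,u[1]/1e3,np.radians(u[2])],cam,S);return -(m&r).sum()/(m|r).sum()
```

```bash
sed -i 's/return -(m&r).sum()/return -float((m\&r).sum())/' fit.py
python3 - <<'E'
from fit import *
G=dict(coat_tray=(.52,-.31,-5),puppy_tray=(.516,.3,-5),slicker_brush_center=(.607,.12,0),long_comb_center=(.608,-.116,-3),short_comb_center=(.605,-.008,-3),finger_brush_center=(.437,.133,28))
for cam in('top','scene'):
    cams.get_image(cam)
    for q,g in G.items():
        for m in models.regions_of(q,cam)[:1]: print(cam,q,round(m['score'],2),*fit(q,m['region'],cam,g))
o=status.get_obs();print(o['time_s'],cams.camera_params('wrist'))
E
```

```text
top coat_tray 0.58 [ 518.9 -309.8   -5. ] 0.984
top puppy_tray 0.94 [516.1 308.9  -6.7] 0.977
top slicker_brush_center 0.61 [ 6.102e+02  1.186e+02 -3.000e-01] 0.92
top long_comb_center 0.78 [ 608.8 -117.3   -3.2] 0.895
top short_comb_center 0.96 [604.   -4.8  -3. ] 0.861
top finger_brush_center 0.73 [434.2 134.4  36.7] 0.762
scene coat_tray 0.82 [ 519.  -309.3   -4.9] 0.984
scene puppy_tray 0.64 [515.8 309.1  -6.5] 0.976
scene slicker_brush_center 0.66 [596.  120.7  -0. ] 0.754
scene long_comb_center 0.79 [ 609.4 -117.6   -4.2] 0.875
scene short_comb_center 0.88 [604.1  -4.5  -4.7] 0.836
2.75 {'fx': 297.3186396354542, 'fy': 297.3186396354542, 'cx': 257.26230957846457, 'cy': 192.49302652571745, 'world_to_cam': array([[-3.52007539e-01,  9.35997101e-01,  3.47058383e-04,
         5.99321306e-01],
       [-8.89123929e-01, -3.34263675e-01, -3.12612275e-01,
         3.99895557e-02],
       [-2.92488174e-01, -1.10350455e-01,  9.49880753e-01,
        -3.81817515e-01],
       [ 0.00000000e+00,  0.00000000e+00,  0.00000000e+00,
         1.00000000e+00]])}
```

Emit:
servo_tool:
  rows:
    - [[0,0,0],0.18]
    - [[0,0,0],0.18]
    - [[3.78,2.27,0.8],0]
    - [[3.78,2.27,0.8],0]
    - [[3.78,2.27,0.8],0]
    - [[3.78,2.27,0.8],0]
    - [[3.78,2.27,0.8],0]
    - [[3.78,2.27,0.8],0]
    - [[3.78,2.27,0.8],0]
    - [[3.78,2.27,0.8],0]
    - [[3.78,2.27,0.8],0]
    - [[3.78,2.27,0.8],0]
    - [[3.78,2.27,0.8],0]
    - [[3.78,2.27,0.8],0]
    - [[3.78,2.27,0.8],0]
    - [[3.78,2.27,0.8],0]
    - [[3.78,2.27,0.8],0]
    - [[3.78,2.27,0.8],0]
    - [[3.78,2.27,0.8],0]
    - [[3.78,2.27,0.8],0]
  grip: 0

```text
time_s: 5.25
tool_pos: [0.6207, 0.1201, 0.1597]
eef_rot: [0.707, 0.707, 0.0, 0.0]
ft_force: [0.5, 0.3, 0.2]
grip_width: 0.5
```

```bash
cat > go.py <<'E'
from h import *
import sys
def pose():
    o=status.get_obs();q=o['eef_rot'];from scipy.spatial.transform import Rotation as Ro
    return o,o['tool_pos'],Ro.from_quat(q).as_matrix()
def go(x,y,z,yaw):
    o,p,M=pose();cur=np.degrees(np.arctan2(M[1,0],M[0,0]))
    d=(yaw-cur+90)%180-90; tw=-np.radians(d); a=np.radians(cur+d)
    X=np.array([np.cos(a),np.sin(a)]);Y=np.array([np.sin(a),-np.cos(a)]);e=np.array([x,y])-p[:2]
    print('t',round(o['time_s'],2),'pos',p.round(4),'yaw',round(cur,1),'w',round(o['grip_width'],3),'F',o['ft_force'].round(1),'q',o['qpos'].round(2),'tip',ctrl.tip_extent)
    print('tilt',M[:,2].round(3),'twist first',round(tw,3),'then cm',round(e@X*100,2),round(e@Y*100,2),round((p[2]-z)*100,2))
if __name__=='__main__': go(*map(float,sys.argv[1:5]))
E
python3 go.py .62 .1186 .077 89.7
python3 - <<'E'
from h import *
p=cams.camera_params('wrist');im=cams.get_image('wrist')
for m in models.mark_of('slicker_brush_center','wrist'): print(m['score'],m['centre'],at(m['centre'],'wrist',.011,p))
cv2.imwrite('pics/w1.png',im)
E
```

```text
t 5.25 pos [0.6207 0.1201 0.1597] yaw 90.0 w 0.5 F [0.5 0.3 0.2] q [ 0.51  0.15 -0.06  0.   -1.36 -2.08] tip 0.0726
tilt [ 0.  0. -1.] twist first 0.005 then cm -0.15 -0.07 8.27
0.88 [256.3, 192.2] [0.61121526 0.11949812]
```

View pics/w1.png

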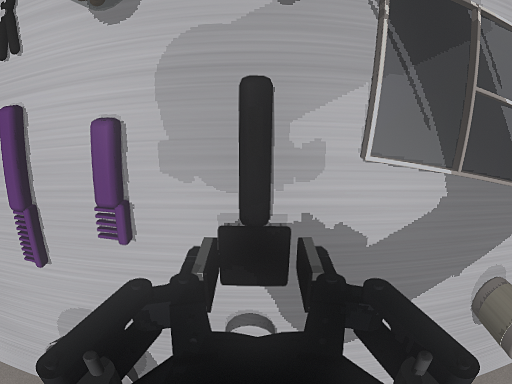

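Emit:
servo_tool:
  rows:
    - [[-0.1,0,2.5],0]
    - [[0,0,2.5],0]
    - [[0,0,2.0],0]
    - [[0,0,1.0],0]

```text
time_s: 5.85
tool_pos: [0.6196, 0.1174, 0.0787]
eef_rot: [0.707, 0.707, -0.001, -0.0]
ft_force: [0.2, 1.3, 0.4]
grip_width: 0.496
```

Emit:
servo_tool:
  rows:
    - [[0,0,0],0]
    - [[0,0,0],0]
    - [[0,0,0],0]
    - [[0,0,0],0]
  grip: -1

```text
time_s: 6.35
tool_pos: [0.6201, 0.1179, 0.0803]
eef_rot: [0.707, 0.707, 0.0, 0.0]
ft_force: [0.0, -0.4, -0.2]
grip_width: 0.267
```

```bash
python3 go.py .62 .1186 .16 89.7
```

```text
t 6.35 pos [0.6201 0.1179 0.0803] yaw 90.0 w 0.267 F [ 0.  -0.4 -0.2] q [ 0.5   0.21 -0.15 -0.   -1.22 -2.08] tip 0.0726
tilt [ 0.  0. -1.] twist first 0.005 then cm 0.07 -0.01 -7.97
```

Emit:
servo_tool:
  rows:
    - [[0,0,-1.5],0]
    - [[0,0,-3],0]
    - [[0,0,-3.5],0.087]
    - [[-3.82,-0.53,0],0]
    - [[-3.82,-0.53,0],0]
    - [[-3.82,-0.53,0],0]
    - [[-3.82,-0.53,0],0]
    - [[-3.82,-0.53,0],0]
    - [[-3.82,-0.53,0],0]
    - [[-3.82,-0.53,0],0]
    - [[-3.82,-0.53,0],0]
    - [[-3.82,-0.53,0],0]
    - [[-3.82,-0.53,0],0]
    - [[0,0,0],0]
    - [[0,0,0],0]

```text
time_s: 8.22
tool_pos: [0.5341, -0.2581, 0.1607]
eef_rot: [0.737, 0.675, 0.0, 0.0]
ft_force: [0.3, 0.6, -0.1]
grip_width: 0.267
```

```bash
python3 go.py .533 -.2636 .084 85.2
python3 - <<'E'
from h import *
p=cams.camera_params('wrist');im=cams.get_image('wrist')
cv2.imwrite('pics/w2.png',im)
E
```

```text
t 8.22 pos [ 0.5341 -0.2581  0.1607] yaw 85.0 w 0.267 F [ 0.3  0.6 -0.1] q [-0.11  0.05 -0.16 -0.   -1.35 -1.55] tip 0.0726
tilt [ 0.001 -0.    -1.   ] twist first -0.004 then cm -0.56 -0.06 7.67
```

View pics/w2.png

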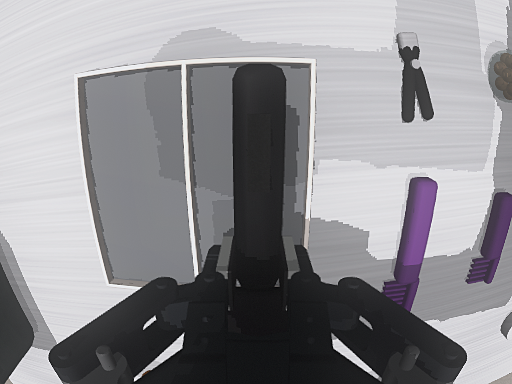

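Emit:
servo_tool:
  rows:
    - [[-0.56,-0.06,2],0]
    - [[0,0,2.5],0]
    - [[0,0,1.9],0]
    - [[0,0,0.9],0]
    - [[0,0,0.3],0]
    - [[0,0,0],0]

```text
time_s: 9.02
tool_pos: [0.5333, -0.2637, 0.0845]
eef_rot: [0.737, 0.676, 0.0, 0.0]
ft_force: [-0.1, 0.1, -0.7]
grip_width: 0.261
```

Emit:
servo_tool:
  rows:
    - [[0,0,0],0]
    - [[0,0,0],0]
    - [[0,0,0],0]
    - [[0,0,-2],0]
    - [[0,0,-3],0]
    - [[0,0,-3],0]
  grip: 0

```text
time_s: 9.78
tool_pos: [0.533, -0.2639, 0.1665]
eef_rot: [0.737, 0.676, 0.0, 0.001]
ft_force: [-0.9, -0.0, 0.3]
grip_width: 0.501
```

```bash
python3 go.py .609 -.1174 .16 86.3
python3 - <<'E'
from fit import *
im=cams.get_image('top')
for q,g in dict(slicker_brush_center=(.523,-.263,-5),long_comb_center=(.609,-.1174,-4)).items():
    for m in models.regions_of(q,'top')[:1]: print(q,m['score'],*fit(q,m['region'],'top',g))
E
```

```text
t 9.78 pos [ 0.533  -0.2639  0.1665] yaw 85.0 w 0.501 F [-0.9 -0.   0.3] q [-0.12  0.05 -0.15  0.   -1.36 -1.54] tip 0.0726
tilt [ 0.001 -0.001 -1.   ] twist first -0.022 then cm 15.11 6.64 0.65
slicker_brush_center 0.57 [ 515.3 -262.8   -7. ] 0.474
```

Emit:
servo_tool:
  rows:
    - [[0,0,0],-0.022]
    - [[3.8,1.66,0],0]
    - [[3.8,1.66,0],0]
    - [[3.8,1.66,0],0]
    - [[3.7,1.66,0.6],0]
    - [[0,0,0],0]
    - [[0,0,0],0]

```text
time_s: 10.8
tool_pos: [0.6086, -0.1174, 0.1571]
eef_rot: [0.729, 0.684, -0.001, -0.001]
ft_force: [0.1, -0.3, 0.3]
grip_width: 0.498
```

```bash
python3 - <<'E'
from fit import *
from go import go
p=cams.camera_params('wrist');im=cams.get_image('wrist')
for m in models.mark_of('long_comb_center','wrist')[:2]: print(m['score'],m['centre'],at(m['centre'],'wrist',.01,p))
im=cams.get_image('top')
for q,g in dict(slicker_brush_center=(.523,-.263,-5)).items():
    for m in models.regions_of(q,'top')[:1]: print(q,m['score'],*fit(q,m['region'],'top',g))
cv2.imwrite('pics/t2.png',cv2.resize(im[120:270,200:460],(780,450)))
go(.609,-.1174,.078,86.3)
E
```

```text
0.97 [256.9, 204.7] [ 0.6086206  -0.11770054]
slicker_brush_center 0.66 [ 523.7 -262.7   -6.7] 0.874
t 11.0 pos [ 0.6086 -0.1182  0.158 ] yaw 86.2 w 0.501 F [ 0.5  0.6 -0.2] q [ 0.13  0.12 -0.09 -0.   -1.35 -1.77] tip 0.0726
tilt [ 0.  0. -1.] twist first -0.002 then cm 0.08 0.03 8.0
```

View pics/t2.png

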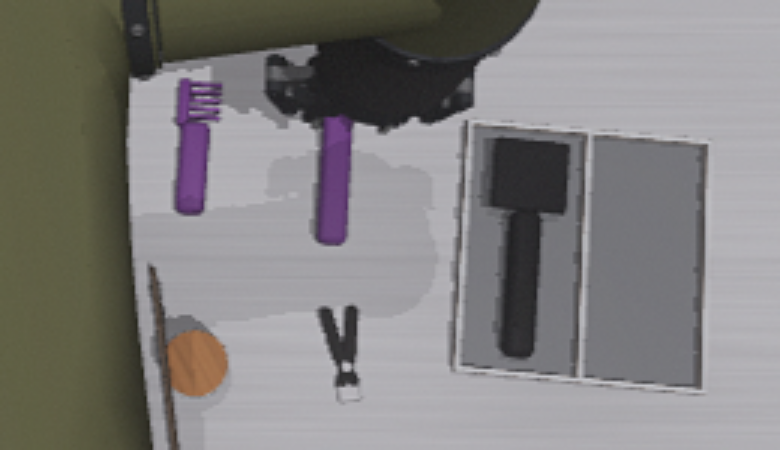

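Emit:
servo_tool:
  rows:
    - [[0.05,0,2.5],0]
    - [[0,0,2.5],0]
    - [[0,0,2.0],0]
    - [[0,0,0.9],0]
    - [[0,0,0],0]

```text
time_s: 11.62
tool_pos: [0.6088, -0.117, 0.0786]
eef_rot: [0.73, 0.684, -0.0, -0.0]
ft_force: [-0.1, -1.5, 0.6]
grip_width: 0.497
```

Emit:
servo_tool:
  rows:
    - [[0,0,0],0]
    - [[0,0,0],0]
    - [[0,0,0],0]
    - [[0,0,0],0]
  grip: -1

```text
time_s: 12.12
tool_pos: [0.6097, -0.1168, 0.0804]
eef_rot: [0.73, 0.684, 0.001, 0.001]
ft_force: [-0.8, 0.9, 6.1]
grip_width: 0.261
```

Emit:
servo_tool:
  rows:
    - [[0,0,-1.5],0]
    - [[0,0,-3],0]
    - [[0,0,-3.5],0.023]
    - [[-3.52,-1.04,0],0]
    - [[-3.52,-1.04,0],0]
    - [[-3.52,-1.04,0],0]
    - [[-3.52,-1.04,0],0]
    - [[-3.52,-1.04,0],0]
    - [[-3.52,-1.04,0],0]
    - [[-3.52,-1.04,0],0]
    - [[0,0,0],0]
    - [[0,0,0],0]

```text
time_s: 13.62
tool_pos: [0.5147, -0.3556, 0.159]
eef_rot: [0.738, 0.675, 0.0, -0.0]
ft_force: [0.7, 0.0, -0.8]
grip_width: 0.26
```

```bash
python3 go.py .5149 -.3563 .0835 85
python3 - <<'E'
from h import *
p=cams.camera_params('wrist');im=cams.get_image('wrist')
cv2.imwrite('pics/w3.png',im)
E
```

```text
t 13.62 pos [ 0.5147 -0.3556  0.159 ] yaw 84.9 w 0.26 F [ 0.7  0.  -0.8] q [-0.29  0.14 -0.07 -0.   -1.36 -1.37] tip 0.0726
tilt [-0.  0. -1.] twist first -0.001 then cm -0.06 0.02 7.55
```

View pics/w3.png

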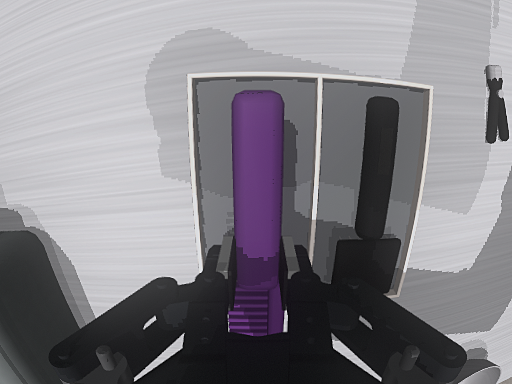

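Emit:
servo_tool:
  rows:
    - [[-0.06,0,2],0]
    - [[0,0,2.5],0]
    - [[0,0,1.9],0]
    - [[0,0,0.8],0]
    - [[0,0,0.2],0]
    - [[0,0,0],0]

```text
time_s: 14.42
tool_pos: [0.515, -0.3566, 0.0854]
eef_rot: [0.738, 0.675, 0.0, 0.0]
ft_force: [-0.0, 1.0, -0.0]
grip_width: 0.261
```

Emit:
servo_tool:
  rows:
    - [[0,0,0],0]
    - [[0,0,0],0]
    - [[0,0,0],0]
    - [[0,0,-2],0]
    - [[0,0,-3],0]
    - [[0,0,-3],0]
  grip: 0

```text
time_s: 15.18
tool_pos: [0.5148, -0.3567, 0.1675]
eef_rot: [0.738, 0.675, 0.0, 0.001]
ft_force: [-0.2, 0.5, 0.0]
grip_width: 0.496
```

```bash
python3 go.py .604 -.0047 .16 86.2
```

```text
t 15.18 pos [ 0.5148 -0.3567  0.1675] yaw 85.0 w 0.496 F [-0.2  0.5  0. ] q [-0.29  0.13 -0.06  0.   -1.37 -1.37] tip 0.0726
tilt [ 0.001 -0.001 -1.   ] twist first -0.022 then cm 35.71 6.57 0.75
```

Emit:
servo_tool:
  rows:
    - [[0,0,0],-0.022]
    - [[3.97,0.73,0],0]
    - [[3.97,0.73,0],0]
    - [[3.97,0.73,0],0]
    - [[3.97,0.73,0],0]
    - [[3.97,0.73,0],0]
    - [[3.97,0.73,0],0]
    - [[3.97,0.73,0],0]
    - [[3.97,0.73,0],0]
    - [[3.95,0.73,0.7],0]
    - [[0,0,0],0]
    - [[0,0,0],0]

```text
time_s: 16.68
tool_pos: [0.6038, -0.0046, 0.1582]
eef_rot: [0.73, 0.684, -0.0, 0.0]
ft_force: [-0.1, 0.2, -0.3]
grip_width: 0.498
```

```bash
python3 - <<'E'
from fit import *
from go import go
p=cams.camera_params('wrist');im=cams.get_image('wrist')
for m in models.mark_of('short_comb_center','wrist')[:2]: print(m['score'],m['centre'],at(m['centre'],'wrist',.01,p))
im=cams.get_image('top')
for q,g in dict(slicker_brush_center=(.523,-.263,-5),long_comb_center=(.515,-.3567,-5)).items():
    for m in models.regions_of(q,'top')[:1]: print(q,m['score'],*fit(q,m['region'],'top',g))
cv2.imwrite('pics/t3.png',cv2.resize(im[120:270,200:460],(780,450)))
go(.604,-.0047,.0795,86.2)
E
```

```text
0.67 [258.6, 203.2] [ 0.60328086 -0.00347262]
slicker_brush_center 0.7 [ 523.3 -263.4   -6.5] 0.908
long_comb_center 0.75 [ 516.8 -355.5   -4.9] 0.817
t 16.93 pos [ 0.6038 -0.0053  0.1582] yaw 86.1 w 0.498 F [ 0.5 -1.   1. ] q [ 0.32  0.08 -0.14 -0.   -1.35 -1.96] tip 0.0726
tilt [ 0.  0. -1.] twist first -0.001 then cm 0.06 0.01 7.87
```

View pics/t3.png

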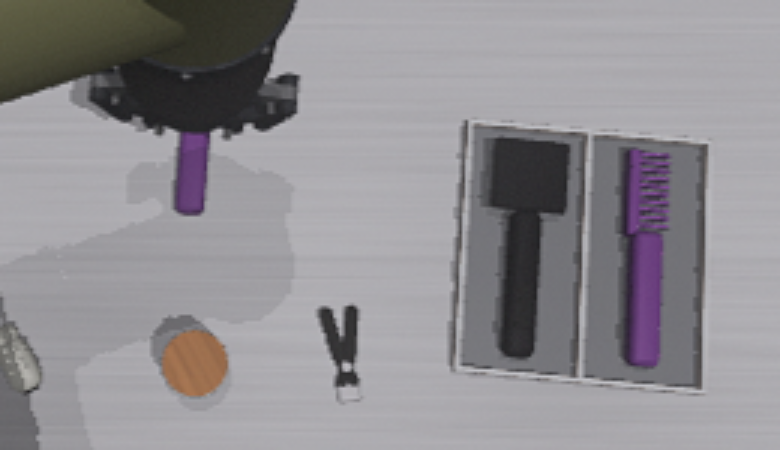

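Emit:
servo_tool:
  rows:
    - [[0.05,0,2.5],0]
    - [[0,0,2.5],0]
    - [[0,0,1.9],0]
    - [[0,0,0.9],0]
    - [[0,0,0],0]

```text
time_s: 17.55
tool_pos: [0.6038, -0.0042, 0.0796]
eef_rot: [0.73, 0.683, -0.0, -0.0]
ft_force: [-0.2, -0.1, 0.4]
grip_width: 0.496
```

Emit:
servo_tool:
  rows:
    - [[0,0,0],0]
    - [[0,0,0],0]
    - [[0,0,0],0]
    - [[0,0,0],0]
  grip: -1

```text
time_s: 18.05
tool_pos: [0.6046, -0.0038, 0.0813]
eef_rot: [0.73, 0.683, 0.001, 0.001]
ft_force: [-0.5, 0.2, 5.8]
grip_width: 0.262
```

Emit:
servo_tool:
  rows:
    - [[0,0,-1.5],0]
    - [[0,0,-3],0]
    - [[0,0,-3.5],0.045]
    - [[3.64,-1.75,0],0]
    - [[3.64,-1.75,0],0]
    - [[3.64,-1.75,0],0]
    - [[3.64,-1.75,0],0]
    - [[3.64,-1.75,0],0]
    - [[3.64,-1.75,0],0]
    - [[3.64,-1.75,0],0]
    - [[0,0,0],0]
    - [[0,0,0],0]

```text
time_s: 19.55
tool_pos: [0.5104, 0.2627, 0.1602]
eef_rot: [0.745, 0.667, -0.0, -0.0]
ft_force: [0.4, 0.7, -0.4]
grip_width: 0.26
```

```bash
python3 go.py .5106 .2623 .085 83.6
python3 - <<'E'
from h import *
p=cams.camera_params('wrist');im=cams.get_image('wrist')
cv2.imwrite('pics/w4.png',im)
E
```

```text
t 19.55 pos [0.5104 0.2627 0.1602] yaw 83.6 w 0.26 F [ 0.4  0.7 -0.4] q [ 0.82  0.   -0.22 -0.   -1.35 -2.51] tip 0.0726
tilt [-0.  0. -1.] twist first 0.001 then cm -0.04 0.03 7.52
```

View pics/w4.png

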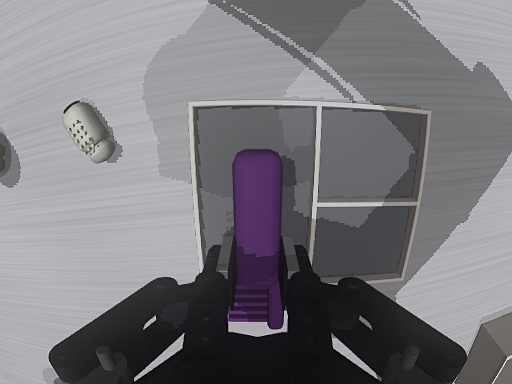

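Emit:
servo_tool:
  rows:
    - [[0,0,2],0]
    - [[0,0,2.5],0]
    - [[0,0,1.9],0]
    - [[0,0,0.8],0]
    - [[0,0,0.3],0]
    - [[0,0,0],0]

```text
time_s: 20.35
tool_pos: [0.5108, 0.2631, 0.0856]
eef_rot: [0.745, 0.667, 0.001, -0.0]
ft_force: [0.5, -0.6, -0.4]
grip_width: 0.26
```

Emit:
servo_tool:
  rows:
    - [[0,0,0],0]
    - [[0,0,0],0]
    - [[0,0,0],0]
    - [[0,0,-2],0]
    - [[0,0,-3],0]
    - [[0,0,-3],0]
  grip: 0

```text
time_s: 21.1
tool_pos: [0.5104, 0.2628, 0.1657]
eef_rot: [0.745, 0.667, -0.0, -0.0]
ft_force: [0.1, 0.0, -0.3]
grip_width: 0.5
```

```bash
python3 go.py .43 -.005 .18 90
```

```text
t 21.1 pos [0.5104 0.2628 0.1657] yaw 83.6 w 0.5 F [ 0.1  0.  -0.3] q [ 0.82 -0.   -0.21 -0.   -1.36 -2.51] tip 0.0726
tilt [-0. -0. -1.] twist first -0.111 then cm -26.78 -8.04 -1.43
```

Emit:
servo_tool:
  rows:
    - [[0,0,-1],-0.111]
    - [[-3.83,-1.15,-0.3],0]
    - [[-3.83,-1.15,-0.3],0]
    - [[-3.83,-1.15,-0.3],0]
    - [[-3.83,-1.15,-0.3],0]
    - [[-3.83,-1.15,-0.3],0]
    - [[-3.83,-1.15,-0.3],0]
    - [[-3.83,-1.15,-0.3],0]
    - [[0,0,0],0]
    - [[0,0,0],0]
  grip: 1

```text
time_s: 22.35
tool_pos: [0.43, -0.0051, 0.196]
eef_rot: [0.707, 0.707, 0.0, -0.0]
ft_force: [-0.5, -0.0, -0.5]
grip_width: 1.003
```

```bash
python3 - <<'E'
from fit import *
from go import go
p=cams.camera_params('wrist');im=cams.get_image('wrist')
for q,z in(('treat_jar_center',.03),('finger_brush_center',.013)):
  for m in models.mark_of(q,'wrist')[:2]: print(q,m['score'],m['centre'],at(m['centre'],'wrist',z,p))
for m in models.regions_of('treat_jar_center','wrist')[:1]:
    r=m['region'];c=np.argwhere(r);print('rows',c[:,0].min(),c[:,0].max(),'cols',c[:,1].min(),c[:,1].max())
t=cams.get_image('top')
for q,g in dict(short_comb_center=(.5104,.2623,-6.6)).items():
    for m in models.regions_of(q,'top')[:1]: print(q,m['score'],*fit(q,m['region'],'top',g))
hs=cv2.cvtColor(t,cv2.COLOR_BGR2HSV)
cv2.imwrite('pics/wt4.png',np.hstack([cv2.resize(im,(400,300)),cv2.resize(t[120:270,60:260],(400,300))]))
go(.43,-.006,.096,90)
E
```

```text
treat_jar_center 0.55 [255.8, 198.2] [ 0.43155768 -0.00613966]
treat_jar_center 0.38 [490.8, 248.3] [0.49626815 0.27126459]
finger_brush_center 0.81 [397.9, 193.4] [0.4331581 0.1322397]
finger_brush_center 0.52 [49.1, 266.0] [ 0.52739323 -0.26204468]
rows 160 238 cols 224 287
short_comb_center 0.7 [512.1 265.8  -4.5] 0.646
t 22.65 pos [ 0.43   -0.0048  0.1957] yaw 90.0 w 0.999 F [-0.3  0.5 -0.1] q [ 0.46 -0.43 -0.52 -0.   -1.49 -2.03] tip 0.0726
tilt [-0.001 -0.    -1.   ] twist first 0.001 then cm -0.12 0.0 9.97
```

View pics/wt4.png

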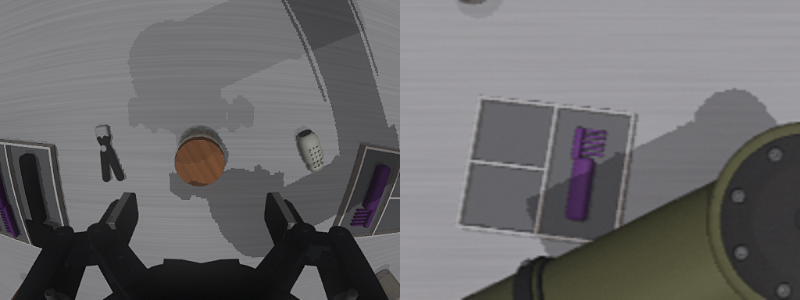

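Emit:
servo_tool:
  rows:
    - [[-0.1,0.1,2.5],0]
    - [[0,0,2.5],0]
    - [[0,0,2.5],0]
    - [[0,0,1.5],0]
    - [[0,0,1],0]
    - [[0,0,0],0]

```text
time_s: 23.4
tool_pos: [0.4308, -0.0063, 0.0957]
eef_rot: [0.707, 0.707, -0.0, -0.0]
ft_force: [0.0, -0.3, 0.7]
grip_width: 0.997
```

Emit:
servo_tool:
  rows:
    - [[0,0,0],0]
    - [[0,0,0],0]
    - [[0,0,0],0]
    - [[0,0,0],0]
    - [[0,0,0],0]
  grip: -1

```text
time_s: 24.02
tool_pos: [0.4317, -0.0061, 0.0972]
eef_rot: [0.707, 0.707, 0.001, 0.001]
ft_force: [-0.6, 0.0, 5.3]
grip_width: 0.582
```

Emit:
servo_tool:
  rows:
    - [[0,0,-1],0]
    - [[0,0,-2],0]
    - [[0,0,-2],0]
    - [[0,0,0],0]

```text
time_s: 24.52
tool_pos: [0.4314, -0.006, 0.1472]
eef_rot: [0.707, 0.707, 0.001, 0.0]
ft_force: [0.1, -0.0, -2.1]
grip_width: 0.581
```

```bash
python3 - <<'E'
from h import *
from go import go
im=cams.get_image('scene')
cv2.imwrite('pics/s5.png',cv2.resize(im[100:300,180:450],(540,400)))
go(.5601,.3512,.1,83.4)
E
```

```text
t 24.57 pos [ 0.4308 -0.0061  0.1458] yaw 90.0 w 0.582 F [ 0.1 -0.5 -1.7] q [ 0.46 -0.41 -0.59 -0.   -1.39 -2.03] tip 0.0726
tilt [ 0.     0.001 -1.   ] twist first 0.115 then cm 36.98 8.73 4.58
```

View pics/s5.png

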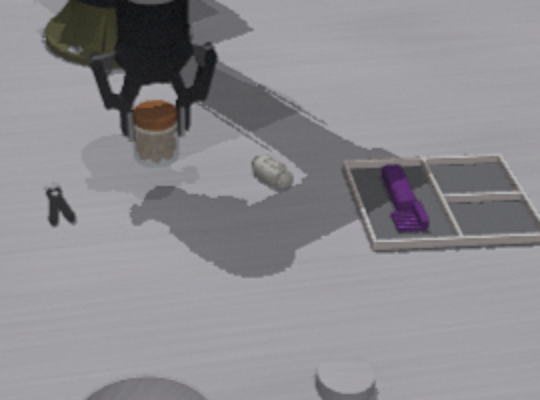

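Emit:
servo_tool:
  rows:
    - [[0,0,-1],0.115]
    - [[1.85,0.44,-1],0]
    - [[3.7,0.87,0],0]
    - [[3.7,0.87,0],0]
    - [[3.7,0.87,0],0]
    - [[3.7,0.87,0],0]
    - [[3.7,0.87,0],0]
    - [[3.7,0.87,0],0]
    - [[3.7,0.87,0],0]
    - [[3.7,0.87,0],0]
    - [[3.7,0.87,0],0]
    - [[1.83,0.46,0],0]
    - [[0,0,0],0]
    - [[0,0,0],0]

```text
time_s: 26.32
tool_pos: [0.5597, 0.3511, 0.165]
eef_rot: [0.746, 0.666, -0.001, -0.0]
ft_force: [0.2, 0.6, -1.3]
grip_width: 0.582
```

```bash
python3 - <<'E'
from h import *
from go import go
im=cams.get_image('wrist')
cv2.imwrite('pics/w6.png',im)
go(.5601,.3512,.1,83.4)
E
```

```text
t 26.38 pos [0.5598 0.3508 0.1655] yaw 83.4 w 0.584 F [-0.   0.2 -1.5] q [ 0.86  0.23  0.04 -0.   -1.38 -2.55] tip 0.0726
tilt [-0.001 -0.    -1.   ] twist first 0.0 then cm 0.04 0.03 6.55
```

View pics/w6.png

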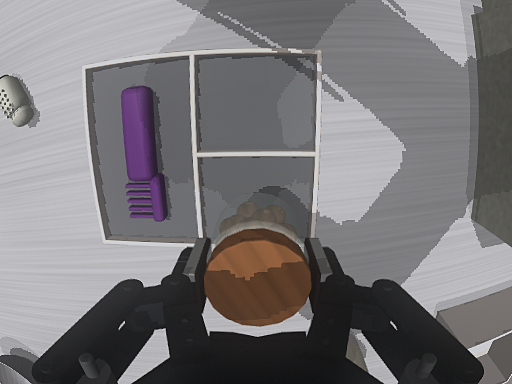

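Emit:
servo_tool:
  rows:
    - [[0,0,1.5],0]
    - [[0,0,2.0],0]
    - [[0,0,1.6],0]
    - [[0,0,0.9],0]
    - [[0,0,0.4],0]
    - [[0,0,0.15],0]
    - [[0,0,0],0]

```text
time_s: 27.25
tool_pos: [0.5604, 0.3512, 0.1013]
eef_rot: [0.747, 0.665, 0.001, 0.0]
ft_force: [0.2, -1.2, 0.3]
grip_width: 0.581
```

Emit:
servo_tool:
  rows:
    - [[0,0,0],0]
    - [[0,0,0],0]
    - [[0,0,0],0]
    - [[0,0,0],0]
    - [[0,0,-1],0]
    - [[0,0,-3],0]
    - [[0,0,-3],0]
    - [[0,0,-1],0]
  grip: 0.8

```text
time_s: 28.25
tool_pos: [0.5609, 0.3515, 0.1838]
eef_rot: [0.747, 0.665, 0.002, 0.0]
ft_force: [0.2, -0.0, -0.4]
grip_width: 0.897
```

```bash
python3 go.py .434 .133 .18 118
```

```text
t 28.25 pos [0.5609 0.3515 0.1838] yaw 83.4 w 0.897 F [ 0.2 -0.  -0.4] q [ 0.86  0.22  0.06  0.   -1.41 -2.55] tip 0.0726
tilt [ 0.004  0.003 -1.   ] twist first -0.604 then cm -13.34 -21.46 0.38
```

Emit:
servo_tool:
  rows:
    - [[0,0,0],-0.151]
    - [[0,0,0],-0.151]
    - [[0,0,0],-0.151]
    - [[0,0,0],-0.151]
    - [[-2.22,-3.58,0],0]
    - [[-2.22,-3.58,0],0]
    - [[-2.22,-3.58,0],0]
    - [[-2.22,-3.58,0],0]
    - [[-2.22,-3.58,0],0]
    - [[-2.22,-3.58,0.4],0]
    - [[0,0,0],0]
    - [[0,0,0],0]
  grip: 0.1

```text
time_s: 29.75
tool_pos: [0.4331, 0.1327, 0.1765]
eef_rot: [0.515, 0.857, 0.0, 0.0]
ft_force: [0.4, 0.4, -0.2]
grip_width: 0.55
```

```bash
python3 - <<'E'
from h import *
from go import go
p=cams.camera_params('wrist');im=cams.get_image('wrist')
for m in models.mark_of('finger_brush_center','wrist')[:1]: print(m['score'],m['centre'],at(m['centre'],'wrist',.013,p))
for m in models.regions_of('finger_brush_center','wrist')[:1]:
    c,_=cv2.findContours(m['region'].astype(np.uint8),0,2);c=max(c,key=cv2.contourArea)[:,0]
    w=np.array([at(x,'wrist',.013,p) for x in c],np.float32)*1000;print(cv2.minAreaRect(w))
    cv2.polylines(im,[c],True,(0,255,0),1)
t=cams.get_image('top')
cv2.imwrite('pics/w7.png',np.hstack([cv2.resize(im,(400,300)),cv2.resize(t[120:270,60:260],(400,300))]))
for m in models.mark_of('treat_jar_center','top')[:1]: print('jar',m['score'],at(m['centre'],'top',.034))
go(.434,.133,.086,118)
E
```

```text
0.92 [256.6, 198.1] [0.43375632 0.13332771]
((434.30047607421875, 132.4991455078125), (58.77113723754883, 25.826366424560547), 26.965261459350586)
jar 0.68 [0.5622074  0.34811543]
t 30.0 pos [0.4332 0.133  0.1762] yaw 118.0 w 0.55 F [-0.1  0.5 -0. ] q [ 0.75 -0.35 -0.49 -0.   -1.43 -1.83] tip 0.0726
tilt [-0.001 -0.    -1.   ] twist first 0.001 then cm -0.04 0.07 9.02
```

View pics/w7.png

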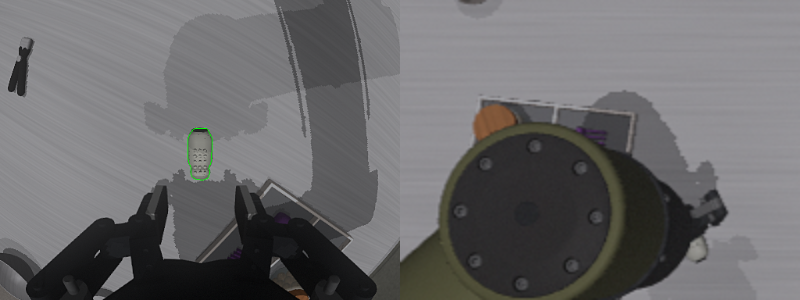

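Emit:
servo_tool:
  rows:
    - [[0,0.05,3],0]
    - [[0,0,3],0]
    - [[0,0,2.2],0]
    - [[0,0,1.0],0]
    - [[0,0,0],0]

```text
time_s: 30.62
tool_pos: [0.4334, 0.1328, 0.0841]
eef_rot: [0.515, 0.857, -0.001, -0.0]
ft_force: [0.9, 0.6, 0.7]
grip_width: 0.545
```

Emit:
servo_tool:
  rows:
    - [[0,0,0],0]
    - [[0,0,0],0]
    - [[0,0,0],0]
    - [[0,0,0],0]
    - [[0,0,0],0]
  grip: -1

```text
time_s: 31.25
tool_pos: [0.4341, 0.1333, 0.0858]
eef_rot: [0.515, 0.857, 0.001, 0.001]
ft_force: [-1.3, 0.3, 6.4]
grip_width: 0.283
```

Emit:
servo_tool:
  rows:
    - [[0,0,-1.5],0]
    - [[0,0,-3],0]
    - [[0,0,-3.5],0.151]
    - [[0,0,0],0.151]
    - [[0,0,0],0.151]
    - [[0,0,0],0.151]
    - [[3.86,0.38,0],0]
    - [[3.86,0.38,0],0]
    - [[3.86,0.38,0],0]
    - [[3.86,0.38,0],0]
    - [[3.86,0.38,0],0]
    - [[3.86,0.38,0],0]
    - [[0,0,0],0]
    - [[0,0,0],0]

```text
time_s: 33.0
tool_pos: [0.4826, 0.3601, 0.1645]
eef_rot: [0.747, 0.665, -0.0, 0.0]
ft_force: [0.3, 0.5, 0.2]
grip_width: 0.284
```

```bash
python3 - <<'E'
from h import *
from go import go
im=cams.get_image('wrist')
cv2.imwrite('pics/w8.png',im)
go(.4827,.3602,.089,83.4)
E
```

```text
t 33.05 pos [0.4827 0.3598 0.1647] yaw 83.4 w 0.284 F [ 0.  -0.2  0.3] q [ 0.97  0.07 -0.13 -0.   -1.36 -2.66] tip 0.0726
tilt [-0. -0. -1.] twist first -0.0 then cm 0.04 -0.0 7.57
```

View pics/w8.png

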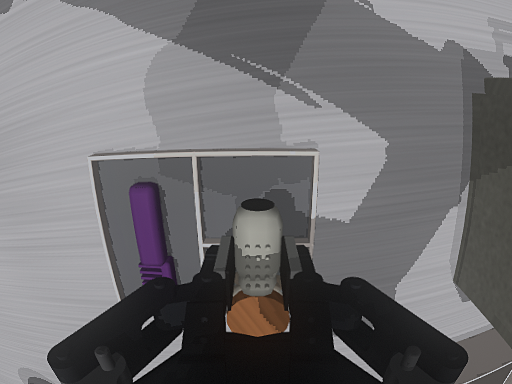

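Emit:
servo_tool:
  rows:
    - [[0,0,2],0]
    - [[0,0,2.5],0]
    - [[0,0,1.9],0]
    - [[0,0,0.9],0]
    - [[0,0,0.25],0]
    - [[0,0,0],0]

```text
time_s: 33.8
tool_pos: [0.4831, 0.3604, 0.0899]
eef_rot: [0.747, 0.665, 0.001, 0.0]
ft_force: [-0.8, -1.6, 3.1]
grip_width: 0.286
```

Emit:
servo_tool:
  rows:
    - [[0,0,0],0]
    - [[0,0,0],0]
    - [[0,0,0],0]
    - [[0,0,-1.5],0]
    - [[0,0,-3],0]
    - [[0,0,-4],0]
    - [[0,0,-5],0]
    - [[-4,-2,-4],0]
    - [[-6,-3,0],0]
    - [[-6,-3,0],0]
    - [[-6,-3,0],0]
    - [[-6,-2,0],0]
    - [[-6,0,0],0]
    - [[-6,0,0],0]
    - [[-6,0,0],0]
    - [[0,0,0],0]
  grip: 0

```text
time_s: 35.8
tool_pos: [0.3073, -0.0738, 0.2655]
eef_rot: [0.75, 0.661, 0.001, 0.001]
ft_force: [-0.3, 1.5, -0.2]
grip_width: 0.496
```

```bash
python3 - <<'E'
from fit import *
from go import go
go(.4,0,.3,90)
t=cams.get_image('top');s=cams.get_image('scene')
cv2.imwrite('pics/f9.png',np.hstack([cv2.resize(t[120:270,60:260],(400,300)),cv2.resize(s[150:262,340:490],(400,300))]))
E
```

```text
t 35.8 pos [ 0.3073 -0.0738  0.2655] yaw 82.8 w 0.496 F [-0.3  1.5 -0.2] q [ 0.44 -0.82 -0.61  0.   -1.78 -2.13] tip 0.0726
tilt [ 0.003  0.    -1.   ] twist first -0.126 then cm 7.38 9.27 -3.45
```

View pics/f9.png

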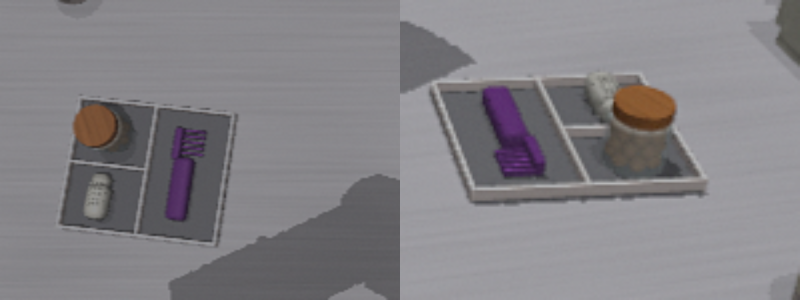

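```bash
python3 - <<'E'
from fit import *
cams.get_image('top')
for q,g in dict(slicker_brush_center=(.523,-.263,-5),long_comb_center=(.515,-.3567,-5),short_comb_center=(.51,.262,-6)).items():
    for m in models.regions_of(q,'top')[:1]: print(q,m['score'],*fit(q,m['region'],'top',g))
for q in('nail_clippers_center','treat_jar_center','finger_brush_center'):
    for m in models.mark_of(q,'top')[:1]: print(q,m['score'],at(m['centre'],'top',.017))
print(status.get_obs()['joint_velocities'].round(3));print(ctrl.sign_off())
E
```

```text
slicker_brush_center 0.62 [ 524.9 -262.1   -8.2] 0.83
long_comb_center 0.6 [ 515.7 -357.    -3.8] 0.761
short_comb_center 0.78 [509.3 265.7  -5.2] 0.826
nail_clippers_center 0.78 [ 0.44181481 -0.12080203]
treat_jar_center 0.87 [0.5625745  0.36504536]
finger_brush_center 0.62 [0.4870639  0.36272848]
[-0.011 -0.    -0.     0.001  0.     0.001]
the job is handed in; nothing more can be done
None
```

Both kits are made up and the job is handed in, at about 36 s of the 109 s allowed.

- **Two-bay tray:** I laid the slicker brush first, then the longer comb. Both showed inside their bays in pictures taken after each placing. At hand-in I re-fitted them from the top camera rather than viewing them again. They came out centred within a few mm and turned 1–3° from the tray.
- **Three-bay tray:** the shorter comb lies in the long bay, the jar stands in the far small bay, and the finger brush lies in the near one. The last top and scene pictures show all three inside their bays, the jar upright.
- **Nail clippers:** not touched. The last estimate of their position is within a few mm of the first.
- **Forces:** the highest wrist force I saw was about 6 N, while the fingers closed.

**Checks that were poor or disagreed:**
- The final fits on the brush and combs were only fair, overlapping 0.76 to 0.83 with the camera outlines. The brush's angle read about 1.5° differently from its earlier fits.
- The last jar reading put it about 14 mm off in y from where I set it down. I computed that reading at the wrong height for the jar, and the picture shows it within its bay.

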